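# Glue the foot to a photo stand and hold it in the jig

## Robot

A 6-joint arm with a two-finger parallel gripper is mounted at the origin on the work surface. World frame = base frame: x ahead of the robot, y to its left, z up, the work surface at z = 0. Lengths are in m, angles in rad, forces in N, time in s.
With the tool pointing down it reaches from about 0.35 to 0.775 m from the base axis. Payload 5.5 kg.
Tool frame: the origin (TCP) lies midway between the tips of the shut fingers; the grasp point (between the pads) lies 19 mm behind it; z points along the fingers, y is the line along which they close (so a half turn about z gives the same grasp; the last joint's range is limited). The gripper opens to 85 mm and grips with 20 to 120 N. Pads are 22 mm wide; open, the fingers measure 114 mm over their backs; the gripper's body (76 mm by 85 mm) begins 54 mm behind the grasp point. The pads swing forward as they close: fully open they stand 13 mm farther back than shut.
Start: joints at [-1.475, 0.313, 0.046, 1.304, 0, 1.431], TCP at [0.134, -0.559, 0.231] pointing down, gripper open.
Joint ranges: [-2.76, 2.76], [-0.86, 1.69], [-1.03, 1.26], [-2.2, 2.34], [-1.47, 1.5], [-3.14, 3.14]. Speed limits (rad/s): [2.57, 2.57, 3.14, 3.14, 3.14, 3.14].

## Interface

Orientations are given as a unit quaternion [w, x, y, z].
In Python, from workcell import env gives the robot as it stands. The module is installed in compiled form; this text tells all that it offers.
- The arm moves only by the tool carry_out, never from a script. Its argument "series" is a list of rows, each an object with "delta_rot": the turn, a rotation vector about the world's x, y, z normalised to -1 to 1, where 1 is 0.1 rad, a list of three; "travel": the shift along the world's x, y, z normalised to -1 to 1, where 1 is 0.025 m, a list of three; "fingers": the closure, from -1 (fully open) to 1 (shut). In form: [{"delta_rot": [ax, ay, az], "travel": [tx, ty, tz], "fingers": fingers}, ...]. A call has 1 to 5 rows; each row shifts and turns the commanded pose from where the row before left it; what a row does not reach is not made up. A row lasts 1/8 s, in which the tool goes at most 62.5 mm and 10.7 degrees, less where a joint would pass 70% of its speed; a pose out of reach is approached as far as the arm can. A call with a number of a shift or a turn outside -1 to 1 is refused whole. A call with a gripper value outside its range is refused whole. The fingers move at their own pace and stop on an object; "squeeze" is the grip in N (left out, the last holds). Time passes only in rows, so rows that do not move let the fingers close. It gives the time, the measured TCP pose, the force, the opening and the grip force at its end, in the units of the state.
- env.get_state(): the state, without advancing time (a new reading comes with each control period).
- env.read_camera(name): name is "scene" or "top"; returns a dict with "color" (480x640x3 uint8, red, green, blue), "fx", "fy", "cx", "cy" (pixels), "D" ([k1, k2, p1, p2, k3] as OpenCV has them; the pictures are not rectified), "world_from_camera" (4x4, takes a point from camera to world coordinates). Camera axes: x right, y up, looking along -z (the intrinsics and any distortion apply to the point x, -y, -z); pixel columns grow to the right and rows downward; lengths in m; the calibration is good to about 2 mm. A picture is of the moment at which its call begins. There is no depth.
- env.hand_in(): hands the job in; it is judged then, once.
The state is a dict: "clock": time; "joint_pos": joint angles; "qvel": joint speeds; "tau": joint torques, N m; "tcp_pos": TCP position; "orientation": TCP orientation; "wrist_force": force on the tool from outside, world axes, zero at the start; "ft_torque": the same for the moment, N m; "finger_gap": finger opening in m; "grip_force": force on a finger pad.
Only numpy, scipy, OpenCV 4.12 (cv2) and the standard library are available. Lean on these libraries where they do the work, as an engineer would, in place of code of your own. Each camera call takes 0.05 s, during which the arm holds its last target. There are 200 camera calls.

## Task

Glue the wooden foot to the photo stand: squeeze the glue gun's trigger fully home for about a second, then let go so that it springs right back. Then swing the jig's sprung press arm (the one with the orange peg) forward onto its stop, so that it pushes the foot up to the back board, and finish while still holding it there; the program ends with the robot holding the arm on its stop. Leave the other things on the table where they are.

Things in the scene. Friction and masses are not known exactly. Their poses are not given: they have to be found in the camera images.
- glue_gun: Dark green glue gun fixed on its side in a cradle, mid-plane 60 mm above the table. Origin on the table under the barrel axis beside the grip's middle line; z up, x along the barrel to the brass nozzle (tip x +145 mm). Barrel x -55 to +100, y -20 to +20, top 77 high. Grip sticks out along -y to y -106, x -15 to +15, heights 46 to 74. Base plate 10 high.
- squeeze (a point): Where to squeeze: gun x +7.5, y -62, 60 mm high, axes as the gun's; the middle of grip plus trigger when squeezed. Close along gun x, one finger behind the grip (x -15), one before the trigger. There they are 57 mm wide released, 45 squeezed home; the grip is rigid, so stay centred here. A post carries the grip's end at y -82 to -98, below 46 mm.
- trigger_face (a point): Point on the nozzle-side face of the red trigger where a finger presses: gun x +42, y -60, height 60 mm when released; moves about 11 mm to gun -x when squeezed. Trigger: bar 12 mm thick, heights 51 to 69, 56 long, hinged near the barrel at gun x +30, y -24 on an upright axis.
- trigger (a joint): Trigger angle in rad: 0 released, 0.3 fully home. A spring returns it to 0; at the trigger face about 2.5 N starts it and 10 N brings it home.
- jig: Plywood gluing jig fixed to the table, base plate 12 mm high. Origin on the table under the press arm's upright pivot; z up, x forward (pressing direction). The stand's back board (8 x 90 x 85 mm high) is fixed on it, near face at x +73.5 mm, centred on y -75, before a blue fence. Blue guide rails (tops 34 high, inner faces y -43.5 and -106.5, x +35 to +73.5) lead up to it.
- press_arm (a joint): Steel press arm's angle in rad: 0 swung back at rest, 0.8 forward on its stop; grows anticlockwise from above. No latch: a spring pulls it back, 2.5 N at the peg at 0, 7.7 N on the stop. At 0.8 it points along jig -y, at 0 it is 0.8 rad round from there towards jig -x. Arm 16 mm wide, heights 22 to 40, 143 long; rubber pad on its front 75 mm from the pivot.
- peg (a point): Centre of the upright orange round peg at the press arm's free end, 75 mm above the table, 135 mm from the pivot axis. Peg 16 mm in diameter, from 40 to 95 high; pinch it from above or push it. On the stop it is at jig x 0, y -135 mm.
- foot: Loose light-wood block, the stand's foot, 50 (x) x 60 (y) x 45 mm high, lying on the jig's base plate between the guide rails, axes as the jig's, 10 to 18 mm short of the back board at the start. Origin at the centre of its underside. With the arm on its stop the pad has pushed it to within 1.5 mm of the board (jig x +47 or more).
- flower_a: Bystander: light-wood flower ornament, 75 mm across, 14 high. Origin at the centre of its underside.
- flower_b: Bystander: brown flower ornament, 75 mm across, 14 high. Origin at the centre of its underside.
- finished_stand: Bystander: finished photo stand (foot 50 x 60 x 45 mm with a back board 8 x 90 x 85 high on its +x side). Origin under the centre of the foot.
- jar: Bystander: turquoise jar with white cap, 56 mm across, 85 high. Origin at the centre of its underside.
- red_cap: Bystander: red screw cap, 50 mm across, 14 high. Origin at the centre of its underside.
- brush: Bystander: small brush lying flat along its x. Origin at its underside.
- offcut: Bystander: plywood offcut 70 x 40 x 18 mm high. Origin at the centre of its underside.
Mind the look-alikes: they are no part of the job. Leave any black or green look-alike of the foot alone.

How it is judged:
On the way, in this order (a step that is already met when the one before it is completed fails the run):
1. the trigger is squeezed fully home by the fingers for over half a second (value of joint trigger above 0.24 rad and contact force between the fingers and trigger above 1 N), for 0.6 s.
2. the trigger is let go and has sprung back (value of joint trigger below 0.04 rad and contact force between the fingers and trigger below 0.1 N), for 0.2 s.
3. the press arm is on its stop, held by the fingers, the foot up to the back board (value of joint press_arm above 0.76 rad and contact force between the fingers and press_arm above 3 N and x of foot in the frame of jig above 0.043 m), for 0.3 s.
At the end, for the whole second after the job is handed in: The fingers hold the press arm on its stop (joint over 0.76 of 0.8 rad, more than 3 N between fingers and arm, still), the foot lies flat and square between the rails, its centre beyond jig x = 43 mm (within 5.5 mm of the back board) and at rest, and the trigger is released (below 0.04 rad) (all of step 3 and value of joint trigger below 0.04 rad and velocity of joint press_arm between -0.1 and 0.1 rad/s and linear speed of foot below 0.02 m/s and z of foot in the frame of jig below 0.016 m and angle between the x axis of foot and the x axis of jig, either way round below 0.1 rad); the arm keeps its last pose, push and grip.
It fails at once if another thing on the table is shifted by more than 30 mm (distance of any of flower_a, flower_b, finished_stand, jar, red_cap, brush, offcut from where it was at the start of the episode above 0.03 m).
It also fails if it takes over 48 s, if anything falls off the work surface, if the arm or the gripper's body presses on something with over 40 N, if the wrist force passes 120 N, or if a joint passes its speed limit or range.

## Working session

There is one attempt and no reset: what is moved stays moved. The work goes in short steps, Python scripts to look and compute and a tool call to move; the robot and the scene stay as the last step left them, time stands still between calls to the robot, and variables do not carry over. Pictures are saved under pics/ and viewed, at most 10 in all, crops included, and the job is handed in when it is done.

Besides the shell and the picture viewer there is one more tool, called after ">>>" as a command line: name --argument value ..., lists and objects as JSON in quotes. carry_out: Moves the arm, as the interface text tells. Its arguments: {"type":"object","properties":{"series":{"type":"array","items":{"type":"object","properties":{"delta_rot":{"type":"array","items":{"type":"number"}},"travel":{"type":"array","items":{"type":"number"}},"fingers":{"type":"number"}}}},"squeeze":{"type":"number"}},"required":["series"]}

```bash
mkdir -p pics; cat > h.py <<'E'
import numpy as np, cv2, pickle
def grab(names=("scene","top"),tag="a"):
    from workcell import env
    out={}
    for n in names:
        c=env.read_camera(n); out[n]=c
        cv2.imwrite(f"pics/{n}_{tag}.png",c["color"][:,:,::-1])
    pickle.dump(out,open(f"cam_{tag}.pkl","wb")); return out
def ray(c,uv):
    K=np.array([[c["fx"],0,c["cx"]],[0,c["fy"],c["cy"]],[0,0,1.]])
    p=cv2.undistortPoints(np.array(uv,float).reshape(-1,1,2),K,np.array(c["D"],float)).reshape(-1,2)
    d=np.c_[p[:,0],-p[:,1],-np.ones(len(p))]
    T=np.array(c["world_from_camera"]); return T[:3,3],d@T[:3,:3].T
def plane(c,uv,z):
    o,d=ray(c,uv); return o+d*((z-o[2])/d[:,2])[:,None]
def cross(c1,u1,c2,u2):
    o1,d1=ray(c1,[u1]);o2,d2=ray(c2,[u2]);d1,d2=d1[0],d2[0]
    s=np.linalg.lstsq(np.c_[d1,-d2],o2-o1,rcond=None)[0]
    a=o1+d1*s[0];b=o2+d2*s[1]; return (a+b)/2,np.linalg.norm(a-b)
E
python3 - <<'E'
from h import *
o=grab()
from workcell import env
for n in o: print(n,o[n]["world_from_camera"],o[n]["fx"])
print(env.get_state())
E
```

```text
scene [[ 0.61515131 -0.47364442  0.63027758  1.54761287]
 [ 0.78837961  0.36263264 -0.49694584 -0.74275879]
 [ 0.0068164   0.80259488  0.59648554  1.0092918 ]
 [ 0.          0.          0.          1.        ]] 612.3552284867668
top [[ 1.24220508e-03  9.97769221e-01 -6.67460703e-02  5.07391601e-01]
 [-9.99884613e-01  2.28761945e-04 -1.51890607e-02  1.16028011e-02]
 [-1.51399083e-02  6.67572366e-02  9.97654376e-01  1.27689403e+00]
 [ 0.00000000e+00  0.00000000e+00  0.00000000e+00  1.00000000e+00]] 508.04464896616906
{'clock': 0.1, 'joint_pos': array([-1.47464515e+00,  3.13899997e-01,  4.51184832e-02,  1.30360177e+00,
        5.29085712e-06,  1.43120601e+00]), 'qvel': array([ 1.39400242e-03, -3.57968699e-03,  2.04466328e-03, -3.94031465e-04,
       -8.19643943e-05,  9.19683323e-05]), 'tau': array([ 2.19538917e-03, -4.81724274e+01,  2.99242830e+01,  1.26468547e-02,
       -1.53504625e-04, -2.38572085e-06]), 'tcp_pos': array([ 0.134254  , -0.55865178,  0.23052303]), 'orientation': array([-7.93233150e-04,  9.93060971e-01,  1.17597954e-01,  1.98774436e-05]), 'wrist_force': array([ 1.06610237, -0.38250526,  0.10641441]), 'ft_torque': array([-0.04454284,  0.01809236, -0.04032317]), 'grip_force': 0.0, 'finger_gap': 0.08530708222762873}
```

View pics/top_a.png

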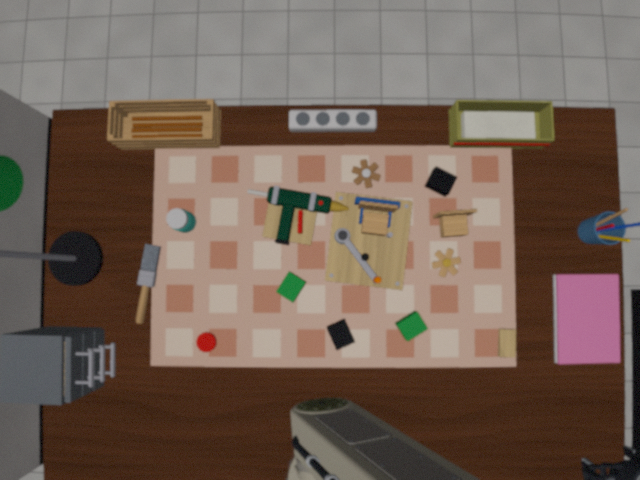

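View pics/scene_a.png

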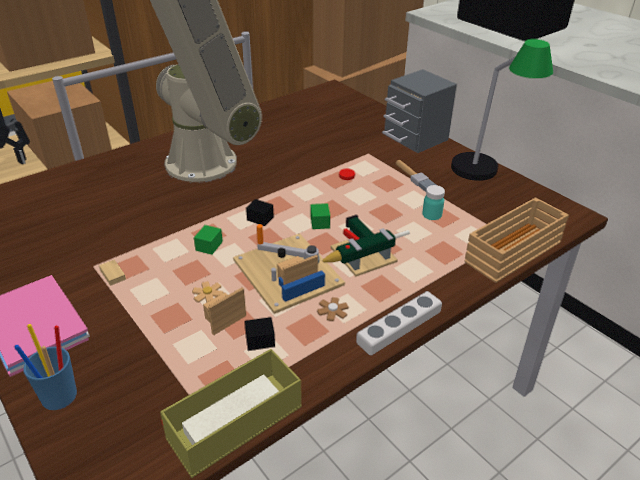

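The top view shows the gun at (300,200), with its nozzle pointing right and its grip pointing down to (285,240), and the red trigger at (300,222). The jig is at (370,240): pivot at (342,236), orange peg at (377,280), foot at (376,222). Other foot-like blocks are black (441,181), black (340,334), green (291,287) and green (411,326). The finished stand is at (454,225), off the jig. The foot meant is the light-wood block at (376,222), because it lies between the blue rails on the jig. I'll confirm it in one enlarged crop.

```bash
python3 - <<'E'
from h import *
a=cv2.imread("pics/top_a.png")[175:295,240:420]; b=cv2.imread("pics/scene_a.png")[200:310,225:415]
a=cv2.resize(a,None,fx=4.2,fy=4.2,interpolation=cv2.INTER_CUBIC)
cv2.imwrite("pics/top_crop.png",a)
b=cv2.resize(b,None,fx=4.2,fy=4.2,interpolation=cv2.INTER_CUBIC)
cv2.imwrite("pics/scene_crop.png",b)
o=pickle.load(open("cam_a.pkl","rb"))
R={"scene":(200,310,225,415),"top":(175,295,240,420)}
C={}
for n,(r0,r1,c0,c1) in R.items():
    hsv=cv2.cvtColor(o[n]["color"],cv2.COLOR_RGB2HSV)
    for k,lo,hi in [("red",(0,150,90),(5,255,255)),("orange",(7,190,150),(16,255,255)),("green",(60,100,10),(95,255,90)),("blue",(100,120,60),(120,255,255)),("gold",(17,140,100),(26,255,255))]:
        m=np.zeros(hsv.shape[:2],np.uint8); m[r0:r1,c0:c1]=cv2.inRange(hsv,lo,hi)[r0:r1,c0:c1]
        cs,_=cv2.findContours(m,cv2.RETR_EXTERNAL,cv2.CHAIN_APPROX_NONE)
        for c in cs:
            if cv2.contourArea(c)>8: print(n,k,cv2.contourArea(c),[np.round(x,1) for x in cv2.minAreaRect(c)[:2]],round(cv2.minAreaRect(c)[2],1))
E
```

```text
scene red 76.0 [array([350., 235.]), array([16.6,  6.7])] 33.7
scene orange 12.5 [array([259.1, 226.3]), array([4. , 4.9])] 26.6
scene green 1011.0 [array([362.5, 235.4]), array([40.2, 58.8])] 71.6
scene green 179.0 [array([320., 221.]), array([18., 14.])] 0.0
scene blue 630.0 [array([302.5, 285.6]), array([23.8, 45.7])] 81.7
scene gold 115.0 [array([331.3, 256. ]), array([10.4, 17.9])] 80.5
top red 52.5 [array([299.5, 221.5]), array([21.,  3.])] 90.0
top red 9.5 [array([320. , 202.5]), array([3., 4.])] 90.0
top orange 17.5 [array([377.5, 279.5]), array([5., 5.])] 90.0
top green 164.5 [array([322.1, 203.6]), array([13.6, 14. ])] 8.1
top green 689.0 [array([290.2, 216.1]), array([29.8, 49.5])] 9.5
top green 12.0 [array([269.8, 194. ]), array([ 2. , 12.2])] 11.3
top blue 47.5 [array([377. , 200.8]), array([42.2,  4.4])] 2.7
top gold 96.0 [array([338.5, 206. ]), array([ 8., 17.])] 90.0
```

View pics/top_crop.png

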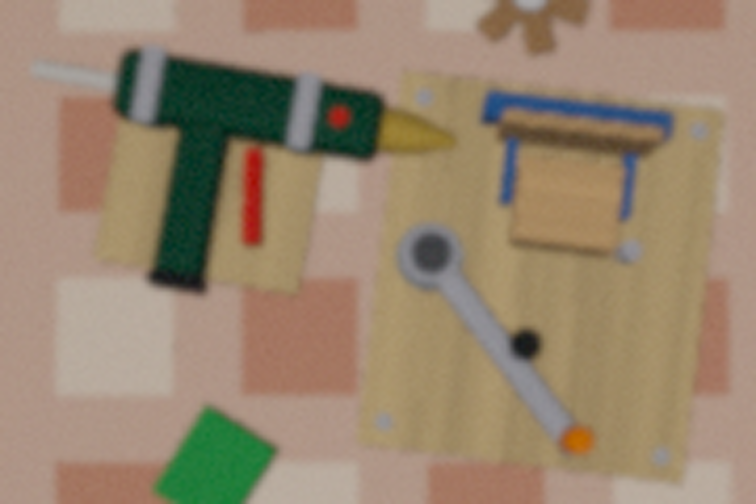

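View pics/scene_crop.png

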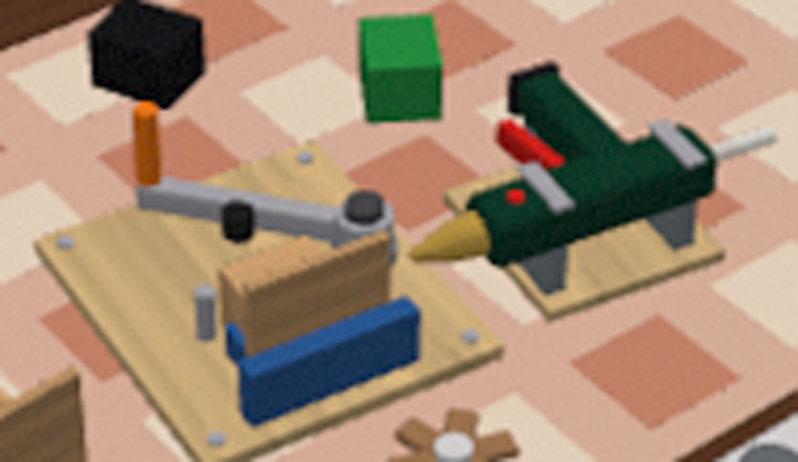

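The enlarged crops confirm it: the foot is the light-wood block between the blue rails on the jig, at crop (567,198), and the orange peg is at crop (577,438). The trigger is the red bar beside the green grip, at crop (253,195). Next I'll cast rays across both views.

```bash
python3 - <<'E'
from h import *
o=pickle.load(open("cam_a.pkl","rb")); T,S=o["top"],o["scene"]
t=lambda u,v:((u+.5)/4.2-.5+240,(v+.5)/4.2-.5+175)
s=lambda u,v:((u+.5)/4.2-.5+225,(v+.5)/4.2-.5+200)
P={}
for k,a,b in [("tip",(455,141),(412,256)),("redbutton",(340,117),(515,197)),("pegtop",(578,436),(146,106)),("pivotcap",(432,250),(365,198)),("gripend",(181,273),(533,73)),("trigtip",(253,240),(507,129)),
 ("blackknob",(526,342),(238,206)),("boardL",(502,118),(388,238)),("boardR",(664,134),(222,272))]:
    p,e=cross(T,t(*a),S,s(*b)); P[k]=p; print(k,p.round(4),"miss",round(e,4))
# gun axis from top view at z=.06: tip & rear
A=plane(T,[t(455,141),t(118,81)],.06); print("axis",A.round(4),np.linalg.norm(A[0]-A[1]))
# nozzle base, stripes mid points
gl=plane(T,[t(205,130),t(177,130+145)],.074); 
# grip edges: left (178,130)->(152,275), right (227,130)->(205,283)
G=plane(T,[t(180,140),t(155,270),t(226,140),t(206,275)],.074); print("grip edges",G.round(4))
x=(A[0]-A[1])[:2]; x/=np.linalg.norm(x); y=np.array([-x[1],x[0]])
print("gun yaw",np.arctan2(x[1],x[0]))
for e in (G[0]-G[1],G[2]-G[3]): print("grip-derived yaw",np.arctan2(e[1],e[0])-np.pi/2)
O=A[0][:2]-.145*x; print("origin",O,"gripmid in gun",[((g[:2]-O)@x,(g[:2]-O)@y) for g in G])
print("trigtip",[(P['trigtip'][:2]-O)@x,(P['trigtip'][:2]-O)@y],"gripend",[(P['gripend'][:2]-O)@x,(P['gripend'][:2]-O)@y])
print("squeeze",O+.0075*x-.062*y)
# jig
pv,pg=P["pivotcap"],P["pegtop"]; d=(pg-pv)[:2]; print("armlen",np.linalg.norm(d)); a=np.arctan2(d[1],d[0])
b=P["boardL"]-P["boardR"]; print("jig yaw arm",a+.8+np.pi/2,"board",np.arctan2(b[1],b[0])-np.pi/2,np.linalg.norm(b))
# base plate edges in top at z=.012: corners TL(404,70) TR(722,112) BR(683,482) BL(360,443)
q=plane(T,[t(404,70),t(722,112),t(683,482),t(360,443)],.012); print(q.round(4))
for e in (q[0]-q[3],q[1]-q[2]): print("yaw",np.arctan2(e[1],e[0]))
for e in (q[0]-q[1],q[3]-q[2]): print("yaw",np.arctan2(e[1],e[0])-np.pi/2)
pt=plane(T,[(377.5,279.5)],.095)
print("peg top @.095",pt.round(4),"pivot at z=.04..", plane(T,[t(432,250)],.045).round(4))
E
```

```text
tip [ 0.6701 -0.0373  0.0596] miss 0.0027
redbutton [0.6816 0.0288 0.0778] miss 0.0033
pegtop [ 0.5009 -0.1037  0.0966] miss 0.0013
pivotcap [ 0.6078 -0.0238  0.0557] miss 0.0034
gripend [0.593  0.1185 0.0754] miss 0.0028
trigtip [0.6135 0.0794 0.0624] miss 0.0051
blackknob [ 0.5553 -0.0786  0.043 ] miss 0.0029
boardL [ 0.679  -0.0621  0.0914] miss 0.0032
boardR [ 0.6643 -0.156   0.1057] miss 0.0097
axis [[ 0.6692 -0.0383  0.06  ]
 [ 0.7043  0.1559  0.06  ]] 0.19733870068178402
grip edges [[0.6681 0.1185 0.074 ]
 [0.5939 0.1322 0.074 ]
 [0.668  0.0923 0.074 ]
 [0.5911 0.1033 0.074 ]]
gun yaw -1.749585245374934
grip-derived yaw -1.753593260748854
grip-derived yaw -1.712198957116162
origin [0.69499764 0.10436868] gripmid in gun [(np.float64(-0.009129963312461017), np.float64(-0.029025294067520427)), (np.float64(-0.009432086040694398), np.float64(-0.1044045235016664)), (np.float64(0.01665810848495089), np.float64(-0.024405358040529047)), (np.float64(0.019562111083564683), np.float64(-0.10204477076250805))]
trigtip [np.float64(0.039082140483450684), np.float64(-0.07572887483149011)] gripend [np.float64(0.004280395834856964), np.float64(-0.10287937602718206)]
squeeze [0.63265215 0.10801419]
armlen 0.1334743969086657
jig yaw arm -0.12835186507812746 board -0.15443076722842686 0.09612346890544868
[[ 0.7184 -0.0099  0.012 ]
 [ 0.6932 -0.2     0.012 ]
 [ 0.4729 -0.1746  0.012 ]
 [ 0.4958  0.0163  0.012 ]]
yaw -0.11730392438781037
yaw -0.11502356555645948
yaw -0.13204627750502018
yaw -0.11975305994419982
peg top @.095 [[ 0.498 -0.105  0.095]] pivot at z=.04.. [[ 0.6077 -0.0254  0.045 ]]
```

Measured: squeeze point about (0.632, 0.1045), gun yaw about -1.745. The pivot is at (0.608, -0.024), peg at (0.499, -0.104), jig yaw about -0.12. I'll swing over the gun at a safe height, turning by +2.73 rad so that joint 6 stays in range.

>>> carry_out --series '[{"delta_rot":[0,0,0.91],"travel":[0.66,0.88,0],"fingers":-1},{"delta_rot":[0,0,0.91],"travel":[0.66,0.88,0],"fingers":-1},{"delta_rot":[0,0,0.91],"travel":[0.66,0.88,0],"fingers":-1},{"delta_rot":[0,0,0.91],"travel":[0.66,0.88,0],"fingers":-1},{"delta_rot":[0,0,0.91],"travel":[0.66,0.88,0],"fingers":-1}]' --squeeze 30

```text
clock: 0.72
tcp_pos: [0.2172, -0.4481, 0.2309]
orientation: [-0.0, 0.94, 0.34, 0.0]
wrist_force: [0.0, 0.0, -0.3]
finger_gap: 0.0853
grip_force: 0.0
```

>>> carry_out --series '[{"delta_rot":[0,0,0.91],"travel":[0.66,0.88,0],"fingers":-1},{"delta_rot":[0,0,0.91],"travel":[0.66,0.88,0],"fingers":-1},{"delta_rot":[0,0,0.91],"travel":[0.66,0.88,0],"fingers":-1},{"delta_rot":[0,0,0.91],"travel":[0.66,0.88,0],"fingers":-1},{"delta_rot":[0,0,0.91],"travel":[0.66,0.88,0],"fingers":-1}]'

```text
clock: 1.35
tcp_pos: [0.2996, -0.3381, 0.231]
orientation: [-0.0, 0.84, 0.543, 0.0]
wrist_force: [-0.6, 0.3, 0.1]
finger_gap: 0.0857
grip_force: 0.0
```

>>> carry_out --series '[{"delta_rot":[0,0,0.91],"travel":[0.66,0.88,0],"fingers":-1},{"delta_rot":[0,0,0.91],"travel":[0.66,0.88,0],"fingers":-1},{"delta_rot":[0,0,0.91],"travel":[0.66,0.88,0],"fingers":-1},{"delta_rot":[0,0,0.91],"travel":[0.66,0.88,0],"fingers":-1},{"delta_rot":[0,0,0.91],"travel":[0.66,0.88,0],"fingers":-1}]'

```text
clock: 1.98
tcp_pos: [0.3821, -0.2282, 0.231]
orientation: [-0.0, 0.695, 0.719, 0.0]
wrist_force: [0.3, -0.3, -0.2]
finger_gap: 0.0858
grip_force: 0.0
```

>>> carry_out --series '[{"delta_rot":[0,0,0.91],"travel":[0.66,0.88,0],"fingers":-1},{"delta_rot":[0,0,0.91],"travel":[0.66,0.88,0],"fingers":-1},{"delta_rot":[0,0,0.91],"travel":[0.66,0.88,0],"fingers":-1},{"delta_rot":[0,0,0.91],"travel":[0.66,0.88,0],"fingers":-1},{"delta_rot":[0,0,0.91],"travel":[0.66,0.88,0],"fingers":-1}]'

```text
clock: 2.6
tcp_pos: [0.4645, -0.1182, 0.2309]
orientation: [-0.0, 0.515, 0.857, -0.0]
wrist_force: [-0.6, 0.2, 0.2]
finger_gap: 0.0856
grip_force: 0.0
```

>>> carry_out --series '[{"delta_rot":[0,0,0.91],"travel":[0.66,0.88,0],"fingers":-1},{"delta_rot":[0,0,0.91],"travel":[0.66,0.88,0],"fingers":-1},{"delta_rot":[0,0,0.91],"travel":[0.66,0.88,0],"fingers":-1},{"delta_rot":[0,0,0.91],"travel":[0.66,0.88,0],"fingers":-1},{"delta_rot":[0,0,0.91],"travel":[0.66,0.88,0],"fingers":-1}]'

```text
clock: 3.22
tcp_pos: [0.547, -0.0083, 0.2309]
orientation: [-0.0, 0.309, 0.951, -0.0]
wrist_force: [0.5, 0.1, 0.3]
finger_gap: 0.0853
grip_force: 0.0
```

>>> carry_out --series '[{"delta_rot":[0,0,0.91],"travel":[0.68,0.9,-0.6],"fingers":-1},{"delta_rot":[0,0,0.91],"travel":[0.68,0.9,-0.6],"fingers":-1},{"delta_rot":[0,0,0.91],"travel":[0.68,0.9,-0.6],"fingers":-1},{"delta_rot":[0,0,0.91],"travel":[0.68,0.9,-0.6],"fingers":-1},{"delta_rot":[0,0,0.91],"travel":[0.68,0.9,-0.6],"fingers":-1}]'

```text
clock: 3.85
tcp_pos: [0.632, 0.1041, 0.1552]
orientation: [-0.001, 0.086, 0.996, -0.0]
wrist_force: [-0.7, 0.3, 0.8]
finger_gap: 0.0852
grip_force: 0.0
```

```bash
python3 - <<'E'
from h import *
o=grab(tag="b")
a=o["scene"]["color"][140:290,280:480,::-1]; b=o["top"]["color"][150:270,220:380,::-1]
cv2.imwrite("pics/b2.png",np.hstack([cv2.resize(a,(480,360)),cv2.resize(b,(320,240)) if 0 else cv2.resize(b,(320,360))]))
E
```

```text
(no output)
```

View pics/b2.png

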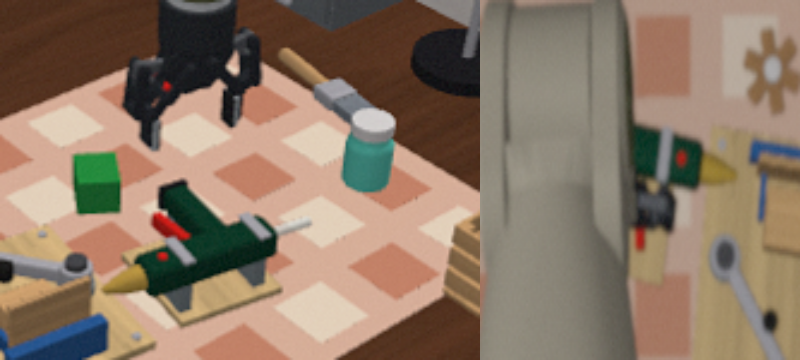

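The fingers straddle the grip: in the left panel one is at (150,130), on the nozzle side of the red trigger at (165,225), and the other is at (232,105), behind the grip. Going down in steps.

>>> carry_out --series '[{"travel":[0,0,-0.9],"delta_rot":[0,0,0],"fingers":-1},{"travel":[0,0,-0.9],"delta_rot":[0,0,0],"fingers":-1},{"travel":[0,0,-0.5],"delta_rot":[0,0,0],"fingers":-1},{"travel":[0,0,-0.4],"delta_rot":[0,0,0],"fingers":-1},{"travel":[0,0,-0.4],"delta_rot":[0,0,0],"fingers":-1}]'

```text
clock: 4.58
tcp_pos: [0.6322, 0.1032, 0.0789]
orientation: [0.001, 0.088, 0.996, 0.0]
wrist_force: [-0.9, 0.6, -0.1]
finger_gap: 0.0852
grip_force: 0.0
```

```bash
python3 - <<'E'
from h import *
o=grab(("scene",),"c")
cv2.imwrite("pics/c2.png",cv2.resize(o["scene"]["color"][190:280,310:430,::-1],(800,600),interpolation=cv2.INTER_CUBIC))
E
```

```text
(no output)
```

View pics/c2.png

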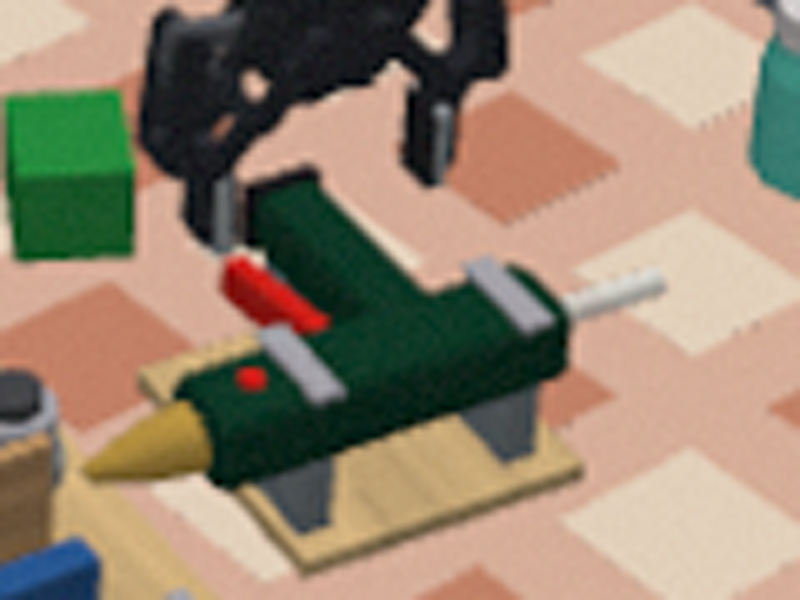

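The left fingertip (210,245) is just outside the trigger end (235,265), and the right fingertip is well clear of the grip. I'll shift 4 mm toward the nozzle side and finish the descent.

>>> carry_out --series '[{"travel":[-0.03,-0.16,0],"delta_rot":[0,0,0],"fingers":-1},{"travel":[0,0,-0.43],"delta_rot":[0,0,0],"fingers":-1},{"travel":[0,0,-0.43],"delta_rot":[0,0,0],"fingers":-1},{"travel":[0,0,-0.43],"delta_rot":[0,0,0],"fingers":-1},{"travel":[0,0,-0.43],"delta_rot":[0,0,0],"fingers":-1}]'

```text
clock: 5.25
tcp_pos: [0.6308, 0.0994, 0.0348]
orientation: [-0.0, 0.088, 0.996, 0.0]
wrist_force: [-0.5, 0.3, 0.1]
finger_gap: 0.0855
grip_force: 0.0
```

>>> carry_out --series '[{"travel":[0,0,0],"delta_rot":[0,0,0],"fingers":-0.6},{"travel":[0,0,0],"delta_rot":[0,0,0],"fingers":-0.45}]' --squeeze 20

```text
clock: 5.5
tcp_pos: [0.6312, 0.0994, 0.0359]
orientation: [0.0, 0.088, 0.996, 0.0]
wrist_force: [0.2, -0.3, 0.1]
finger_gap: 0.0619
grip_force: 0.0
```

>>> carry_out --series '[{"travel":[0.03,0.16,0],"delta_rot":[0,0,0],"fingers":-0.35},{"travel":[0,0,0],"delta_rot":[0,0,0],"fingers":-0.25},{"travel":[0,0,0],"delta_rot":[0,0,0],"fingers":-0.2}]'

```text
clock: 5.88
tcp_pos: [0.6318, 0.1038, 0.0365]
orientation: [0.0, 0.088, 0.996, 0.0]
wrist_force: [-3.2, -0.0, 4.4]
finger_gap: 0.0519
grip_force: 5.0
```

>>> carry_out --series '[{"travel":[0,0,0],"delta_rot":[0,0,0],"fingers":-0.15}]'

```text
clock: 6.0
tcp_pos: [0.632, 0.1047, 0.0368]
orientation: [0.0, 0.088, 0.996, 0.001]
wrist_force: [-3.4, 3.3, 6.3]
finger_gap: 0.0493
grip_force: 12.7
```

>>> carry_out --series '[{"travel":[0,0.1,0],"delta_rot":[0,0,0],"fingers":-0.12},{"travel":[0,0,0],"delta_rot":[0,0,0],"fingers":0.0},{"travel":[0,0,0],"delta_rot":[0,0,0],"fingers":0.1}]' --squeeze 30

```text
clock: 6.38
tcp_pos: [0.6321, 0.1065, 0.0372]
orientation: [0.001, 0.088, 0.996, 0.001]
wrist_force: [-4.5, 2.2, 8.0]
finger_gap: 0.046
grip_force: 33.3
```

>>> carry_out --series '[{"travel":[0,0,0],"delta_rot":[0,0,0],"fingers":0.2}]'

```text
clock: 6.5
tcp_pos: [0.6321, 0.1065, 0.0371]
orientation: [0.001, 0.088, 0.996, 0.001]
wrist_force: [-4.2, 1.0, 7.4]
finger_gap: 0.0457
grip_force: 33.3
```

The trigger is home: the gap is 45.7 mm, the grip is at its set force, and the side load is near zero. I'll hold for about a second.

>>> carry_out --series '[{"travel":[0,0,0],"delta_rot":[0,0,0],"fingers":0.2},{"travel":[0,0,0],"delta_rot":[0,0,0],"fingers":0.2},{"travel":[0,0,0],"delta_rot":[0,0,0],"fingers":0.2},{"travel":[0,0,0],"delta_rot":[0,0,0],"fingers":0.2},{"travel":[0,0,0],"delta_rot":[0,0,0],"fingers":0.2}]'

```text
clock: 7.12
tcp_pos: [0.6321, 0.1065, 0.0372]
orientation: [0.001, 0.088, 0.996, 0.001]
wrist_force: [-3.3, 1.2, 8.8]
finger_gap: 0.0455
grip_force: 33.3
```

>>> carry_out --series '[{"travel":[0,0,0],"delta_rot":[0,0,0],"fingers":0.2},{"travel":[0,0,0],"delta_rot":[0,0,0],"fingers":0.2},{"travel":[0,0,0],"delta_rot":[0,0,0],"fingers":0.2}]'

```text
clock: 7.5
tcp_pos: [0.6321, 0.1065, 0.0372]
orientation: [0.001, 0.088, 0.996, 0.001]
wrist_force: [-3.3, 1.7, 8.2]
finger_gap: 0.0453
grip_force: 33.3
```

>>> carry_out --series '[{"travel":[0,-0.1,0],"delta_rot":[0,0,0],"fingers":-1},{"travel":[0,-0.1,0],"delta_rot":[0,0,0],"fingers":-1},{"travel":[0,0,0],"delta_rot":[0,0,0],"fingers":-1},{"travel":[0,0,0],"delta_rot":[0,0,0],"fingers":-1},{"travel":[0,0,0],"delta_rot":[0,0,0],"fingers":-1}]'

```text
clock: 8.12
tcp_pos: [0.6319, 0.1011, 0.0358]
orientation: [0.0, 0.088, 0.996, 0.0]
wrist_force: [-0.1, -0.6, 0.1]
finger_gap: 0.0854
grip_force: 0.0
```

>>> carry_out --series '[{"travel":[0,0,0],"delta_rot":[0,0,0],"fingers":-1},{"travel":[0,0,0.4],"delta_rot":[0,0,0],"fingers":-1},{"travel":[0,0,0.8],"delta_rot":[0,0,0],"fingers":-1},{"travel":[0,0,1],"delta_rot":[0,0,0],"fingers":-1},{"travel":[0,0,1],"delta_rot":[0,0,0],"fingers":-1}]'

```text
clock: 8.75
tcp_pos: [0.6319, 0.1009, 0.1173]
orientation: [0.0, 0.088, 0.996, 0.0]
wrist_force: [0.9, 0.3, -0.3]
finger_gap: 0.0855
grip_force: 0.0
```

The trigger was released cleanly. Now to the peg at about (0.5005, -0.1045), with the fingers along its tangent: turn +0.826 over 10 rows.

>>> carry_out --series '[{"delta_rot":[0,0,0.826],"travel":[-0.526,-0.82,0.2],"fingers":-1},{"delta_rot":[0,0,0.826],"travel":[-0.526,-0.82,0.2],"fingers":-1},{"delta_rot":[0,0,0.826],"travel":[-0.526,-0.82,0],"fingers":-1},{"delta_rot":[0,0,0.826],"travel":[-0.526,-0.82,0],"fingers":-1},{"delta_rot":[0,0,0.826],"travel":[-0.526,-0.82,0],"fingers":-1}]'

```text
clock: 9.38
tcp_pos: [0.5659, -0.0023, 0.1268]
orientation: [0.001, -0.12, 0.993, -0.0]
wrist_force: [0.8, -0.1, -1.1]
finger_gap: 0.0852
grip_force: 0.0
```

>>> carry_out --series '[{"delta_rot":[0,0,0.826],"travel":[-0.526,-0.82,0],"fingers":-1},{"delta_rot":[0,0,0.826],"travel":[-0.526,-0.82,0],"fingers":-1},{"delta_rot":[0,0,0.826],"travel":[-0.526,-0.82,0],"fingers":-1},{"delta_rot":[0,0,0.826],"travel":[-0.526,-0.82,0],"fingers":-1},{"delta_rot":[0,0,0.826],"travel":[-0.526,-0.82,0],"fingers":-1}]'

```text
clock: 10.0
tcp_pos: [0.5002, -0.1048, 0.1267]
orientation: [0.0, -0.321, 0.947, -0.0]
wrist_force: [0.0, 0.2, 0.2]
finger_gap: 0.0854
grip_force: 0.0
```

```bash
python3 - <<'E'
from h import *
o=grab(("scene",),"d")
cv2.imwrite("pics/d2.png",cv2.resize(o["scene"]["color"][160:310,210:410,::-1],(800,600),interpolation=cv2.INTER_CUBIC))
from workcell import env
s=env.get_state(); print(s["tcp_pos"],s["joint_pos"])
E
```

```text
[ 0.4987858  -0.10663286  0.12663048] [-0.36710834  0.24640732 -0.30906936  1.01509591 -0.00168102 -1.02085432]
```

View pics/d2.png

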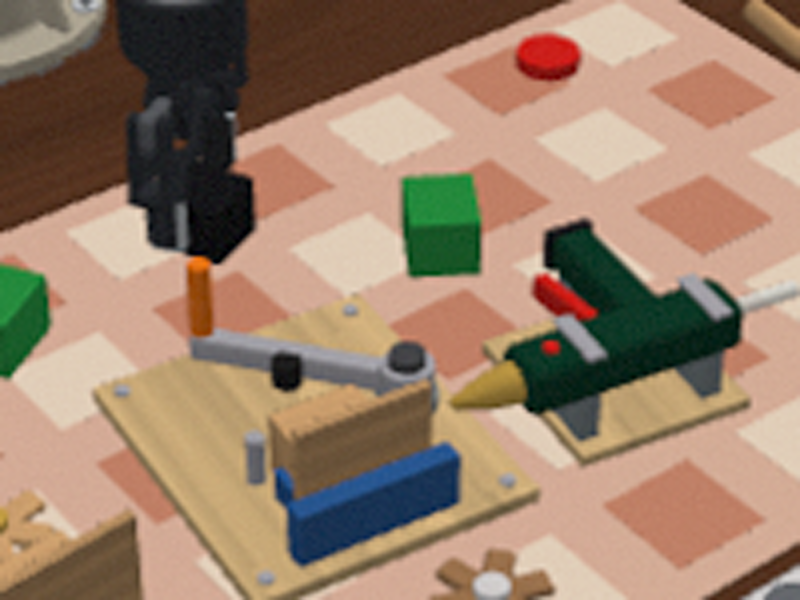

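The fingers are straight above the peg (crop (200,262)), and the trigger stands out, released. I'll trim by 2 mm, go down and close.

>>> carry_out --series '[{"delta_rot":[0,0,0],"travel":[0.06,0.07,-0.4],"fingers":-1},{"delta_rot":[0,0,0],"travel":[0,0,-0.6],"fingers":-1},{"delta_rot":[0,0,0],"travel":[0,0,-0.6],"fingers":-1},{"delta_rot":[0,0,0],"travel":[0,0,-0.6],"fingers":-1},{"delta_rot":[0,0,0],"travel":[0,0,-0.6],"fingers":-1}]'

```text
clock: 10.68
tcp_pos: [0.5016, -0.102, 0.0544]
orientation: [-0.0, -0.32, 0.948, 0.0]
wrist_force: [0.1, -0.3, -0.1]
finger_gap: 0.0856
grip_force: 0.0
```

>>> carry_out --series '[{"delta_rot":[0,0,0],"travel":[0,0,0],"fingers":0},{"delta_rot":[0,0,0],"travel":[0,0,0],"fingers":0.4},{"delta_rot":[0,0,0],"travel":[0,0,0],"fingers":0.7},{"delta_rot":[0,0,0],"travel":[0,0,0],"fingers":0.8},{"delta_rot":[0,0,0],"travel":[0,0,0],"fingers":0.8}]' --squeeze 40

```text
clock: 11.3
tcp_pos: [0.5021, -0.1024, 0.0565]
orientation: [0.0, -0.319, 0.948, -0.0]
wrist_force: [-0.4, 1.0, 3.6]
finger_gap: 0.0152
grip_force: 38.9
```

Pinched: the gap is 15.2 mm at 39 N. I'll swing along the arc about the pivot in 0.08 rad steps.

>>> carry_out --series '[{"delta_rot":[0,0,0.8],"travel":[0.266,-0.328,0],"fingers":0.8},{"delta_rot":[0,0,0.8],"travel":[0.291,-0.306,0],"fingers":0.8},{"delta_rot":[0,0,0.8],"travel":[0.314,-0.281,0],"fingers":0.8},{"delta_rot":[0,0,0.8],"travel":[0.336,-0.255,0],"fingers":0.8},{"delta_rot":[0,0,0.8],"travel":[0.355,-0.228,0],"fingers":0.8}]'

```text
clock: 11.92
tcp_pos: [0.5407, -0.1367, 0.0564]
orientation: [0.0, -0.503, 0.865, 0.001]
wrist_force: [-2.5, 5.1, 7.3]
finger_gap: 0.0151
grip_force: 39.2
```

>>> carry_out --series '[{"delta_rot":[0,0,0.8],"travel":[0.372,-0.199,0],"fingers":0.8},{"delta_rot":[0,0,0.8],"travel":[0.387,-0.168,0],"fingers":0.8},{"delta_rot":[0,0,0.8],"travel":[0.399,-0.137,0],"fingers":0.8}]'

```text
clock: 12.3
tcp_pos: [0.5691, -0.149, 0.0564]
orientation: [-0.0, -0.602, 0.798, 0.001]
wrist_force: [-5.5, 4.7, 7.3]
finger_gap: 0.0147
grip_force: 39.4
```

>>> carry_out --series '[{"delta_rot":[0,0,0.8],"travel":[0.409,-0.104,0],"fingers":0.8},{"delta_rot":[0,0,0.8],"travel":[0.416,-0.071,0],"fingers":0.8}]'

```text
clock: 12.55
tcp_pos: [0.5892, -0.1533, 0.0564]
orientation: [-0.0, -0.664, 0.748, 0.001]
wrist_force: [-6.3, 3.6, 9.4]
finger_gap: 0.0152
grip_force: 39.5
```

>>> carry_out --series '[{"delta_rot":[0,0,0],"travel":[0.04,0,0],"fingers":0.8},{"delta_rot":[0,0,0],"travel":[0,0,0],"fingers":0.8}]'

```text
clock: 12.8
tcp_pos: [0.5899, -0.1534, 0.0564]
orientation: [-0.001, -0.663, 0.748, 0.001]
wrist_force: [-5.8, 2.7, 8.4]
finger_gap: 0.0148
grip_force: 39.6
```

>>> carry_out --series '[{"delta_rot":[0,0,0],"travel":[0.08,-0.01,0],"fingers":0.8},{"delta_rot":[0,0,0],"travel":[0.04,0,0],"fingers":0.8}]'

```text
clock: 13.05
tcp_pos: [0.5908, -0.1535, 0.0564]
orientation: [-0.002, -0.663, 0.748, 0.003]
wrist_force: [-13.7, 3.0, 13.1]
finger_gap: 0.0151
grip_force: 40.5
```

>>> carry_out --series '[{"delta_rot":[0,0,0],"travel":[0.08,-0.01,0],"fingers":0.8},{"delta_rot":[0,0,0],"travel":[0,0,0],"fingers":0.8}]'

```text
clock: 13.3
tcp_pos: [0.591, -0.1536, 0.0563]
orientation: [-0.003, -0.663, 0.749, 0.004]
wrist_force: [-17.6, 3.3, 15.5]
finger_gap: 0.0152
grip_force: 41.2
```

The push rises while the motion stalls, so the arm is on its stop. I'll check it in a picture.

```bash
python3 - <<'E'
from h import *
o=grab(tag="e")
a=cv2.resize(o["scene"]["color"][190:320,225:395,::-1],(460,352),interpolation=cv2.INTER_CUBIC)
b=cv2.resize(o["top"]["color"][175:300,315:435,::-1],(338,352),interpolation=cv2.INTER_CUBIC)
cv2.imwrite("pics/e2.png",np.hstack([a,b]))
from workcell import env
s=env.get_state(); print(s["tcp_pos"],s["wrist_force"],s["grip_force"])
E
```

```text
[ 0.59102175 -0.15355263  0.05627814] [-17.48305526   3.18741976  15.30321157] 41.10120177268982
```

View pics/e2.png

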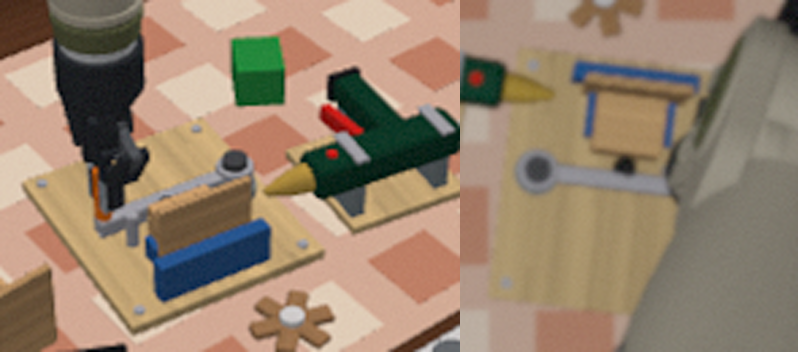

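The right panel shows the arm parallel to the base plate edge, with its pad at (625,165) on the foot and the foot at the board. In the left panel the arm is against the stop pin at (132,235), and the red trigger is out, released. TCP travel about the pivot is 0.80 rad. I'll settle briefly and hand in.

>>> carry_out --series '[{"delta_rot":[0,0,0],"travel":[0,0,0],"fingers":0.8},{"delta_rot":[0,0,0],"travel":[0,0,0],"fingers":0.8},{"delta_rot":[0,0,0],"travel":[0,0,0],"fingers":0.8},{"delta_rot":[0,0,0],"travel":[0,0,0],"fingers":0.8}]'

```text
clock: 13.9
tcp_pos: [0.591, -0.1536, 0.0563]
orientation: [-0.003, -0.663, 0.749, 0.004]
wrist_force: [-16.9, 2.7, 15.3]
finger_gap: 0.0146
grip_force: 41.1
```

```bash
python3 -c "
from workcell import env
print(env.hand_in())"
```

```text
the job is handed in; nothing more can be done
None
```

The job is handed in, with no verdict returned: I squeezed the trigger home for about a second and released it, then swung the press arm onto its stop, and the robot is still holding it there with the foot up to the back board.

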